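Set out the red paint's sample and press its price holder home

ROBOT

A 6-joint arm with a two-finger parallel gripper is mounted at the origin on the work surface. World frame = base frame: x ahead of the robot, y to its left, z up, the work surface at z = 0. Lengths are in m, angles in rad, forces in N, time in s.
With the tool pointing down it reaches from about 0.375 to 0.9 m from the base axis. Payload 3.1 kg.
Tool frame: the origin (TCP) lies at the very end of the fingers, on their centre line; the grasp point (between the pads) lies 19 mm behind it; x points along the fingers, y is the direction in which the jaws open and shut, and the axes are right-handed (so a half turn about x gives the same grasp; the last joint's range is limited). The gripper opens to 85 mm and grips with 20 to 120 N. Pads are 22 mm wide; open, the fingers measure 114 mm over their backs; the gripper's body (76 mm by 85 mm) begins 54 mm behind the grasp point. The pads swing forward as they close: fully open they stand 13 mm farther back than shut.
Start: joints at [-0.178, 0.527, 1.433, -0, 1.181, -0.178], TCP at [0.625, 0, 0.231] pointing down, gripper open.
Joint ranges: [-3.08, 3.08], [-0.75, 2.2], [0.22, 2.44], [-1.43, 4.57], [0, 2.65], [-2.85, 2.85]. Speed limits (rad/s): [2.79, 2.79, 3.14, 3.14, 3.14, 3.14].

INTERFACE

Orientations are given as a unit quaternion [x, y, z, w].
In Python, from station import manip gives the robot as it stands.
- The arm moves only by the shell command python3 -m jog 'ROWS' [FORCE]. ROWS is a JSON object of lists of equal length, an entry for each row: "linear": the shift along the tool's x, y, z in cm, a list of three; "twist": the turn about the tool's x in rad; "claw": the opening, from -1 (shut) to 1 (fully open). A call has 1 to 20 rows; each row is the pose to reach, as a shift and turn from the pose commanded when the call began, along the tool's axes at that moment; what a row does not reach only later rows make up. A row lasts 1/12 s, in which the tool goes at most 41.7 mm and 7.16 degrees, less where a joint would pass 70% of its speed; a pose out of reach is approached as far as the arm can. A call with a gripper value outside its range is refused whole. The fingers move at their own pace and stop on an object; FORCE is the grip in N (left out, the last holds). Time passes only in rows, so rows that repeat a pose let the fingers close. It gives the time, the measured TCP pose, the force and the opening at its end, in the units of the state.
- manip.sense(): the state, without advancing time (a new reading comes with each control period).
- manip.snapshot(name): name is "scene" or "side" or "wrist"; returns a dict with "pixels" (420x560x3 uint8, red, green, blue), "camera_matrix" (3x3 intrinsics, pixels), "k1" (the pictures are not rectified: a ray, as slopes to the right and down, at radius r is drawn at 1 + k1 r^2 times it, then the intrinsics apply), "R" (3x3) and "t" (3): a world point X has camera coordinates R X + t. Camera axes: x right, y down, z forward; pixel columns grow to the right and rows downward; lengths in m; the calibration is good to about 2 mm. A picture is of the moment at which its call begins. There is no depth.
- manip.sign_off(): hands the job in, once; it reports no verdict.
The state is a dict: "t": time; "q": joint angles; "qd": joint speeds; "tau": joint torques, N m; "tcp_pos": TCP position; "tool_rot": TCP orientation; "force": force on the tool from outside, world axes, zero at the start; "ft_torque": the same for the moment, N m; "finger_gap": opening from 0.0 (shut) to 1.0 (fully open).
Only numpy, scipy, OpenCV 4.12 (cv2) and the standard library are available. Lean on these libraries where they do the work, as an engineer would, in place of code of your own. Each camera call takes 0.05 s, during which the arm holds its last target.

TASK

The red paint needs its place in the counter display: first hang the red saddle-shaped colour sample over the bar of the rail, a board on each side, and let go of it. Then take the price holder with the red label out of the rack and push it upright down behind the shelf's front lip, centred in front of the red tin, until it is fully home against the springy strip in the channel. Finish while still holding it pressed home, with the sample still hanging and all the other things left where they were.

Things in the scene. Friction and masses are not known exactly. Their poses are not given: they have to be found in the camera images.
- sample_grip (a point): saddle-shaped colour sample standing on two legs: two red boards 80 (y) x 75 high, 4 thick, 28 apart inside (gap along x), joined on top by a white crown plate 36 x 80 x 4 with a white grip fin 12 (x) x 40 (y) x 46 high on it; top 125 above the feet, 0.14 kg. This point is in the fin, 105 above the feet, 26 above the crown; x across the boards, z up
- sample_crown (a point): the point on the sample at the middle of the crown's underside, 30 below sample_grip, same axes; it comes to rest on the bar's top face
- bar_top (a point): middle of the top face of the display rail's level square steel bar, 140 above the counter. The bar is 14 x 14 in section, 250 long, along this frame's y; its end posts leave 240 clear and do not rise above it. Fixed
- holder_red_grip (a point): price holder with red label: white upright plate 4 (x) x 60 (y), 56 high, topped by a red grip block 12 (x) x 36 (y) x 24 high; 80 high in all, 40 g. This point is the middle of the grip block, 68 above the plate's lower edge; x thickness, y width, z up. It starts upright in one of the rack's two slots, lower edge 6 above the counter
- holder_blue_grip (a point): the same kind of holder with blue label and grip, in the other slot of the rack; to be left there. Which slot is which varies
- rack: grey block 35 (x) x 180 (y) x 26 high with two slots 7 wide and 69 long, 20 deep, at y = -41.5 and +41.5; origin at the centre of its underside. Fixed
- channel (a point): price channel along the shelf's front: slot 7 wide between an aluminium lip and the shelf edge, along this frame's y, 320 long; x points from lip to shelf, z up. The lip flares to 42 above the counter, mouth about 13 wide. This point: middle of the slot's width and length, on top of the springy strip at rest, 18 above the counter. Shelf 160 deep, deck 45 above the counter. Fixed
- strip (a joint): how far the black springy strip at the bottom of the channel is pressed down: 0 at rest, 0.008 m at the hard stop (fully home; the holder's lower edge is then 10 above the counter). It takes 3 N to start and 10 N at the stop and springs back when the holder is not pressed
- tin_red_mid (a point): red paint tin, 68 to 69 diameter, 76 high, coloured lid, standing on the shelf deck with its axis about 95 behind the channel; centre, 36 above its foot; axes as the shelf's (x away from the channel, y along it). The three tins stand about 100 apart in an order that varies; the holder belongs in front of this one
- tin_blue_mid (a point): blue paint tin, otherwise like the red one
- tin_green_mid (a point): green paint tin, otherwise like the red one
- tape: yellow roll of tape lying flat, 90 diameter, 24 high, to be left alone; origin under its centre
- brush: paint brush 200 long lying on the counter, to be left alone
- jar: closed jar, 60 diameter, 90 high, to be left alone; origin under its centre
There are look-alikes about, which are no part of the job. Leave any yellow look-alike of the part that bears tin_red_mid alone.

How it is judged:
On the way, in this order (a step that is already met when the one before it is completed fails the run):
1. the red sample hangs over the bar, let go and still (contact force between sample and rail above 0.3 N and contact force between sample and the arm below 0.05 N and contact force between sample and the fingers below 0.05 N and x of sample_crown in the frame of bar_top between -0.014 and 0.014 m and y of sample_crown in the frame of bar_top between -0.1 and 0.1 m and z of sample_crown in the frame of bar_top between -0.006 and 0.006 m and angle between sample_crown's own z axis and vertical below 0.2 rad and linear speed of sample below 0.03 m/s), for 0.3 s.
2. the red holder is pressed home behind the lip in front of the red tin (x of holder_red_grip in the frame of channel between -0.006 and 0.006 m and y of holder_red_grip in the frame of tin_red_mid between -0.022 and 0.022 m and angle between holder_red_grip's own z axis and vertical below 0.12 rad and value of joint strip above 0.0055 m and contact force between holder_red and strip above 3 N), for 0.2 s.
At the end, for the whole second after the job is handed in: The sample hangs still on the bar, carried by it alone (tilt under 0.2 rad); the fingers hold the red holder upright in the channel (6 mm, 0.12 rad), within 22 mm of the red tin's centre along the shelf, pressing the strip down more than 5.5 of its 8 mm; nothing else moved over 25 mm (all of step 1 and all of step 2 and contact force between holder_red and the fingers above 1 N and contact force between holder_blue and the fingers below 0.05 N and linear speed of holder_red below 0.02 m/s); the arm keeps its last pose, push and grip.
It fails at once if another thing is disturbed (a tin, the blue holder, tape, brush or jar moved more than 25 mm) (distance of any of tin_red_mid, tin_blue_mid, tin_green_mid, holder_blue_grip, tape, brush, jar from where it was at the start of the episode above 0.025 m).
It also fails if it takes over 51 s, if anything falls off the work surface, if the arm or the gripper's body presses on something with over 40 N, if the wrist force passes 120 N, or if a joint passes its speed limit or range.

## Working session

There is one attempt and no reset: what is moved stays moved. The work goes in short steps, Python scripts to look and compute and a shell command to move; the robot and the scene stay as the last step left them, time stands still between calls to the robot, and variables do not carry over. Pictures are saved under pics/ and viewed, and the job is handed in when it is done.

```bash
ls; mkdir -p pics; cat > h.py <<'E'
import numpy as np, cv2
from station import manip
def snap(name,fn):
    s=manip.snapshot(name); cv2.imwrite('pics/'+fn+'.png',s['pixels'][:,:,::-1]); 
    np.savez('pics/'+fn+'.npz',**{k:np.array(v) for k,v in s.items()}); return s
def load(fn): return dict(np.load('pics/'+fn+'.npz'))
def ray(s,u,v):
    K=s['camera_matrix']; k=float(s['k1'])
    p=cv2.undistortPoints(np.array([[[u,v]]],float),K,np.array([k,0,0,0,0]))[0,0]
    R=s['R'];c=-R.T@s['t']; d=R.T@np.array([p[0],p[1],1]); return c,d/np.linalg.norm(d)
def atz(s,u,v,z):
    c,d=ray(s,u,v); return c+d*(z-c[2])/d[2]
def tri(*obs):
    A=np.zeros((3,3));b=np.zeros(3);
    for s,u,v in obs:
        c,d=ray(s,u,v);P=np.eye(3)-np.outer(d,d);A+=P;b+=P@c
    X=np.linalg.solve(A,b); e=[np.linalg.norm((np.eye(3)-np.outer(d,d))@(X-c))for c,d in [ray(*o) for o in obs]]
    return X,e
def proj(s,X):
    r,_=cv2.Rodrigues(s['R']);p,_=cv2.projectPoints(np.array(X,float).reshape(-1,1,3),r,np.array(s['t'],float),s['camera_matrix'],np.array([float(s['k1']),0,0,0,0]));return p[:,0]
def crop(fn,x0,y0,x1,y1,out):
    im=cv2.imread('pics/'+fn+'.png')[y0:y1,x0:x1]; f=min(800/(x1-x0),600/(y1-y0)); f=int(f) 
    im=cv2.resize(im,None,fx=f,fy=f,interpolation=cv2.INTER_CUBIC)
    for x in range((x0//20+1)*20,x1,20):
        cv2.putText(im,str(x),((x-x0)*f,10),0,.35,(0,0,0),1);cv2.line(im,((x-x0)*f,12),((x-x0)*f,18),(0,0,0),1)
    for y in range((y0//20+1)*20,y1,20):
        cv2.putText(im,str(y),(0,(y-y0)*f),0,.35,(0,0,0),1);cv2.line(im,(24,(y-y0)*f),(30,(y-y0)*f),(0,0,0),1)
    cv2.imwrite('pics/'+out+'.png',im)
E
python3 - <<'E'
from h import *
for n in ['scene','side','wrist']:
    s=snap(n,n+'0'); print(n,-s['R'].T@s['t'],s['k1'],s['camera_matrix'][0,0], s['R'][2])
print(manip.sense())
E
```

```text
pics
scene [ 1.57819462 -0.05371503  0.87770242] 0.030490569784188536 464.36902571942585 [-0.79130697  0.04847834 -0.60949416]
side [0.1741042  0.78419266 0.91155573] -0.09767651105081736 450.28860760052606 [ 0.33180548 -0.6541351  -0.67971494]
wrist [0.6245332  0.08095962 0.37398178] -0.05776695689967507 302.0153255795291 [-0.00127171 -0.3113866  -0.95028247]
{'t': 0.15, 'q': array([-1.78489342e-01,  5.28292339e-01,  1.43360684e+00,  4.55967990e-06,
        1.18140393e+00, -1.78519824e-01]), 'qd': array([ 0.00044415, -0.00316779, -0.0035858 , -0.00026449, -0.00090358,
       -0.00078482]), 'tau': array([ 1.17890530e-03, -4.42742836e+01, -1.78276026e+01, -2.15643640e-04,
        5.61750654e-03, -9.84718270e-06]), 'tcp_pos': array([6.24450762e-01, 1.36484448e-04, 2.30534381e-01]), 'tool_rot': array([ 0.49964896,  0.5005046 , -0.5003363 ,  0.49950941]), 'force': array([ 0.43024911, -0.24770293,  0.68751408]), 'ft_torque': array([ 0.02293315, -0.02489156,  0.00061456]), 'finger_gap': 1.005152805940307}
```

View pics/scene0.png

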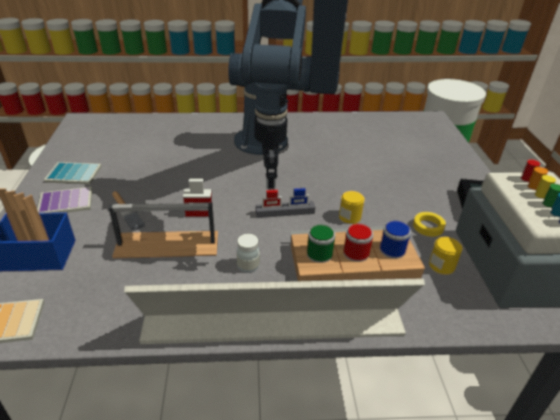

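View pics/side0.png

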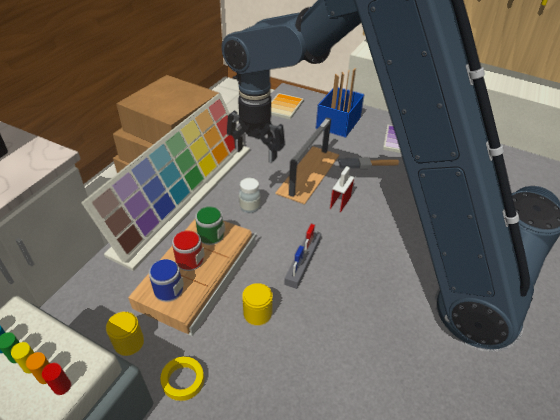

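View pics/wrist0.png

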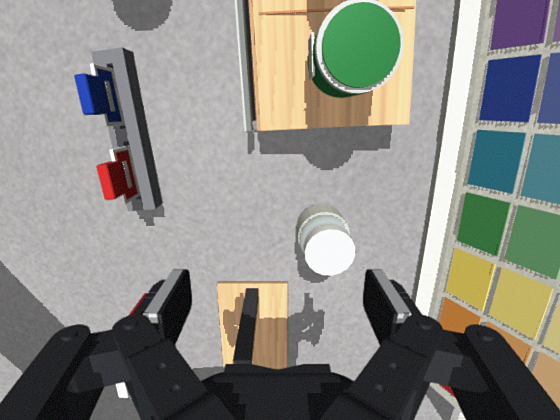

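The scene view shows the sample at about (198,200), the rail at (165,225), the rack at (285,207) with red in the left slot and blue in the right, and the tins green/red/blue at (321,243), (358,241), (396,238). I'll enlarge these areas next.

```bash
python3 - <<'E'
from h import *
crop('scene0',95,160,235,265,'c1'); crop('scene0',230,175,430,285,'c2')
crop('side0',270,110,370,220,'c3'); crop('side0',125,195,325,335,'c4')
E
```

```text
(no output)
```

View pics/c1.png

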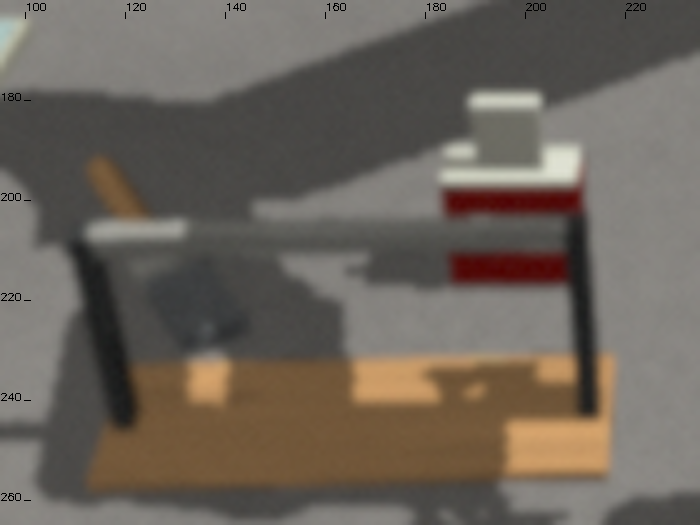

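View pics/c2.png

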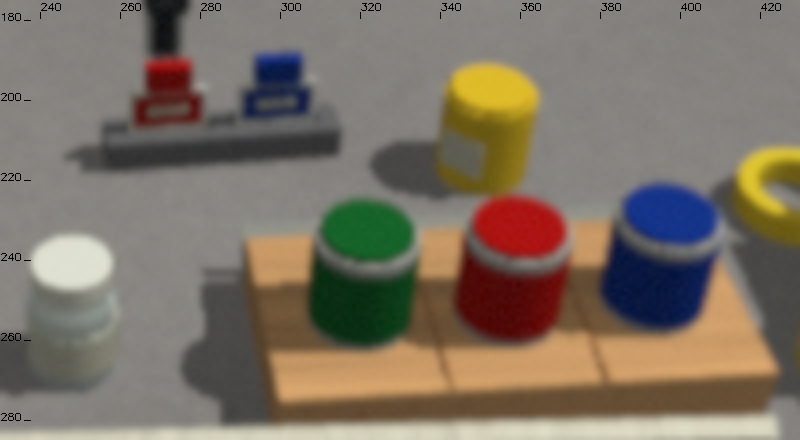

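View pics/c3.png

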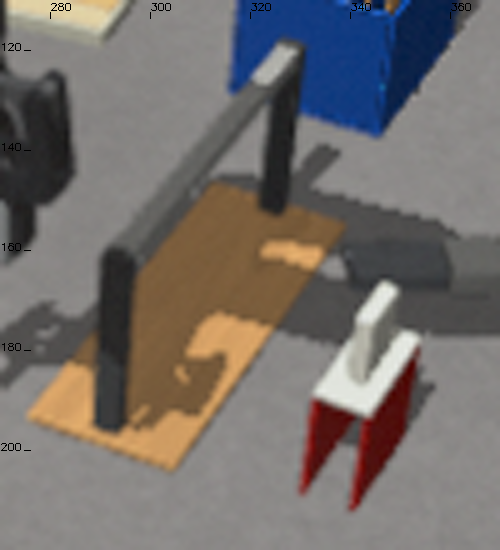

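View pics/c4.png

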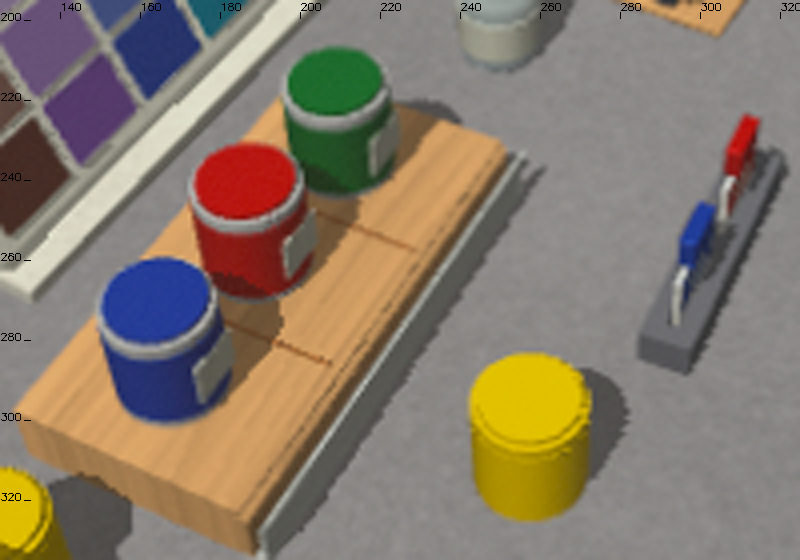

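```bash
python3 - <<'E'
from h import *
A=load('scene0');B=load('side0');W=load('wrist0')
np.set_printoptions(precision=4,suppress=True)
sc=lambda x,y:(95+x/5,160+y/5); s3=lambda x,y:(270+x/5,110+y/5)
c2=lambda x,y:(230+x/4,175+y/4); c4=lambda x,y:(125+x/4,195+y/4)
print('fin top L,R scene',atz(A,*sc(470,97),.125),atz(A,*sc(541,97),.125))
print('fin top side: near/far ends',atz(B,*s3(366,322),.125),atz(B,*s3(391,287),.125))
for n,p in dict(L=(315,393),N=(367,410),R=(420,337)).items(): print('crown',n,atz(B,*s3(*p),.079))
print('crown scene L R', atz(A,*sc(441,180),.079),atz(A,*sc(578,182),.079))
print('bar far/near side',atz(B,*s3(290,43),.14),atz(B,*s3(120,248),.14))
print('bar scene',atz(A,*sc(85,227),.14),atz(A,*sc(585,220),.14))
# post feet
print('post tops', [proj(A,atz(B,*s3(*p),.14)) for p in [(290,43),(120,248)]])
# tins lid centre, 76 high on 45 -> .121
for n,a,b in [('g',(367,230),(338,80)),('r',(520,228),(247,182)),('b',(670,214),(159,299))]:
    print(n,atz(A,*c2(*a),.121),atz(B,*c4(*b),.121),tri((A,*c2(*a)),(B,*c4(*b))))
# holders grip top centre z=.086
for n,a,b in [('r',(169,62),(750,118)),('b',(279,56),(706,206))]:
    print(n,atz(A,*c2(*a),.086),atz(B,*c4(*b),.086),tri((A,*c2(*a)),(B,*c4(*b))))
# rack top corners in wrist z=.026
for p in [(93,52),(131,49),(161,206),(142,209)]: print('rack w',atz(W,*p,.026))
for p in [(108,128),(337,122)]: print('rack scene',atz(A,*c2(*p),.026))
# lip: side z=.042 ; deck front edge z .045
for p in [(525,152),(262,550)]: print('lip',atz(B,*c4(*p),.042))
for p in [(508,145),(255,515+37)]: print('deck',atz(B,*c4(*p),.045))
for p in [(239,0),(250,130)]: print('lip w',atz(W,*p,.042))
for p in [(247,0),(256,130),(410,122)]: print('deck w',atz(W,*p,.045))
E
```

```text
fin top L,R scene [ 0.4458 -0.2198  0.125 ] [ 0.4467 -0.1789  0.125 ]
fin top side: near/far ends [ 0.4492 -0.1814  0.125 ] [ 0.4483 -0.2185  0.125 ]
crown L [ 0.4672 -0.1628  0.079 ]
crown N [ 0.4356 -0.1636  0.079 ]
crown R [ 0.4321 -0.2405  0.079 ]
crown scene L R [ 0.4637 -0.2392  0.079 ] [ 0.4677 -0.1593  0.079 ]
bar far/near side [ 0.592  -0.4083  0.14  ] [ 0.5915 -0.157   0.14  ]
bar scene [ 0.5863 -0.4054  0.14  ] [ 0.587  -0.1458  0.14  ]
post tops [array([[110.374 , 206.7465]]), array([[207.6451, 205.0912]])]
g [0.6895 0.1341 0.121 ] [0.6866 0.1323 0.121 ] (array([0.6874, 0.1333, 0.1203]), [np.float64(0.0013930163372166094), np.float64(0.0013930163372166502)])
r [0.6903 0.2314 0.121 ] [0.6852 0.2316 0.121 ] (array([0.6869, 0.2313, 0.1189]), [np.float64(0.0011864051525175964), np.float64(0.0011864051525175105)])
b [0.6793 0.3304 0.121 ] [0.6758 0.3286 0.121 ] (array([0.677 , 0.3296, 0.1201]), [np.float64(0.0016495969550466632), np.float64(0.0016495969550465823)])
r [0.4522 0.0222 0.086 ] [0.4567 0.004  0.086 ] (array([0.4557, 0.0177, 0.0931]), [np.float64(0.005623851934048145), np.float64(0.005623851934048115)])
b [0.4465 0.1047 0.086 ] [0.449 0.087 0.086] (array([0.4486, 0.0994, 0.0923]), [np.float64(0.0061046414284818586), np.float64(0.006104641428481855)])
rack w [0.4271 0.1479 0.026 ]
rack w [0.4694 0.1493 0.026 ]
rack w [ 0.4832 -0.0246  0.026 ]
rack w [ 0.459  -0.0284  0.026 ]
rack scene [ 0.4528 -0.023   0.026 ]
rack scene [0.4499 0.1523 0.026 ]
lip [0.5903 0.0644 0.042 ]
lip [0.5678 0.3968 0.042 ]
deck [0.6019 0.0667 0.045 ]
deck [0.5691 0.401  0.045 ]
lip w [0.5875 0.188  0.042 ]
lip w [0.5953 0.0649 0.042 ]
deck w [0.5955 0.187  0.045 ]
deck w [0.6019 0.065  0.045 ]
deck w [0.765  0.0743 0.045 ]
```

```bash
python3 - <<'E'
from h import *
crop('wrist0',70,30,270,230,'c5'); crop('wrist0',110,260,300,420,'c6')
E
```

```text
(no output)
```

View pics/c5.png

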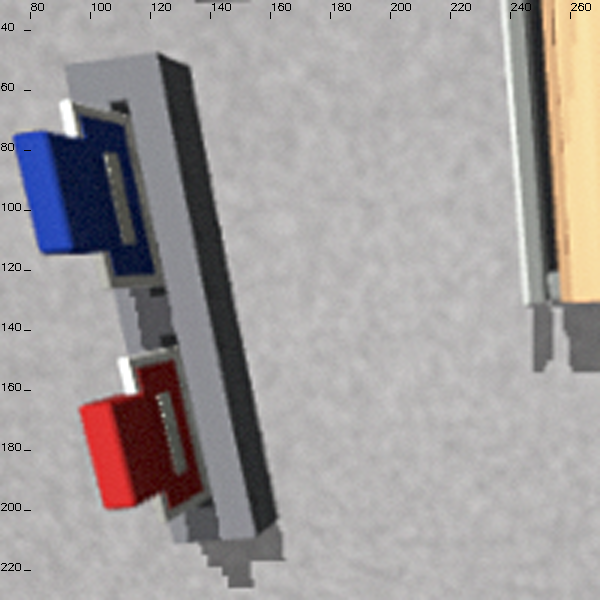

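View pics/c6.png

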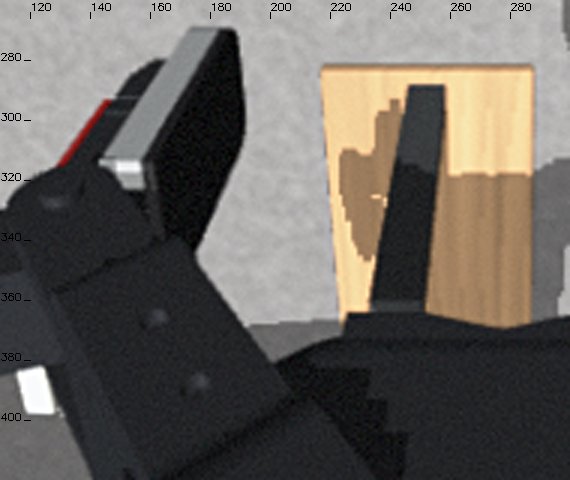

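```bash
cat >> h.py <<'E'
from scipy.spatial.transform import Rotation as Ro
np.set_printoptions(precision=4,suppress=True)
def plan(target,yaw=None):
    """shift (cm, tool axes) and twist from the measured pose; yaw = heading of tool y relative to world x (mod pi)"""
    s=manip.sense();R=Ro.from_quat(s['tool_rot']).as_matrix()
    d=R.T@(np.array(target)-s['tcp_pos'])*100
    cur=np.arctan2(R[1,1],R[0,1]); out=[s['t'],s['tcp_pos'],'yaw %.4f'%cur,'lin cm',d]
    if yaw is not None:
        dy=(yaw-cur+np.pi/2)%np.pi-np.pi/2; out+=['twist %.4f'%-dy]
    print(*out)
E
python3 - <<'E'
from h import *
A=load('scene0');B=load('side0');W=load('wrist0')
print(Ro.from_quat(manip.sense()['tool_rot']).as_matrix())
c6=lambda x,y:(110+x/3,260+y/3); c5=lambda x,y:(70+x/3,30+y/3)
print('bar end corners',atz(W,*c6(408,86),.14),atz(W,*c6(446,86),.14),atz(W,*c6(372,300),.14),atz(W,*c6(428,300),.14))
for p in [(65,68),(157,52),(253,538),(175,543)]: print('rack top',atz(W,*c5(*p),.026))
for p in [(18,135),(43,132),(78,253),(42,255)]: print('blue grip top',atz(W,*c5(*p),.086))
for p in [(80,407),(107,398),(137,507),(107,510)]: print('red grip top',atz(W,*c5(*p),.086))
for p in [(503,0),(527,303),(540,303)]: print('lip',atz(W,*c5(*p),.042))
for p in [(542,0),(563,303)]: print('deck',atz(W,*c5(*p),.045))
c4=lambda x,y:(125+x/4,195+y/4)
for p in [(525,152),(262,535)]: print('lip side',atz(B,*c4(*p),.042))
for p in [(508,145),(245,515)]: print('deck side',atz(B,*c4(*p),.045))
plan((.448,-.201,.17),-.048)
E
```

```text
[[-0.0017  1.      0.    ]
 [ 0.0003  0.     -1.    ]
 [-1.     -0.0017 -0.0003]]
bar end corners [ 0.5966 -0.0671  0.14  ] [ 0.6079 -0.0671  0.14  ] [ 0.5817 -0.149   0.14  ] [ 0.6002 -0.1489  0.14  ]
rack top [0.4255 0.1473 0.026 ]
rack top [0.4602 0.1513 0.026 ]
rack top [ 0.4744 -0.0289  0.026 ]
rack top [ 0.4414 -0.031   0.026 ]
blue grip top [0.4421 0.1177 0.086 ]
blue grip top [0.4502 0.1183 0.086 ]
blue grip top [0.4556 0.0829 0.086 ]
blue grip top [0.4438 0.0826 0.086 ]
red grip top [0.448  0.0348 0.086 ]
red grip top [0.4577 0.0376 0.086 ]
red grip top [0.4618 0.001  0.086 ]
red grip top [ 0.4511 -0.      0.086 ]
lip [0.5854 0.1614 0.042 ]
lip [0.5907 0.0639 0.042 ]
lip [0.5953 0.0639 0.042 ]
deck [0.5985 0.1606 0.045 ]
deck [0.6037 0.064  0.045 ]
lip side [0.5903 0.0644 0.042 ]
lip side [0.5733 0.389  0.042 ]
deck side [0.6019 0.0667 0.045 ]
deck side [0.5876 0.3845 0.045 ]
0.15 [0.6245 0.0001 0.2305] yaw 0.0000 lin cm [  6.0769 -17.6354  20.115 ] twist 0.0480
```

The measurements agree: sample at (0.448,-0.201) with yaw -0.048, bar x≈0.591, y -0.157 to -0.408. I'll move above the sample's fin.

```bash
python3 -m jog '{"linear":[[0.5,-1.5,1.7],[1,-4,4.5],[2,-7,8],[3,-10,11.5],[4,-13,15],[5,-15.5,18],[5.8,-17.2,19.6],[6,-17.6,20.1],[6,-17.6,20.1],[6,-17.6,20.1]],"twist":[0,0.01,0.02,0.03,0.048,0.048,0.048,0.048,0.048,0.048],"claw":[1,1,1,1,1,1,1,1,1,1]}' 30
python3 - <<'E'
from h import *
snap('wrist','w1');snap('side','s1');snap('scene','a1')
plan((.448,-.201,.086),-.048)
W=load('w1')
print(proj(W,[(.448,-.201,.125),(.448,-.201,.079)]))
crop('side0',270,110,370,220,'c3')
E
```

```text
t: 0.98
tcp_pos: [0.4492, -0.2012, 0.1713]
tool_rot: [0.512, 0.487, -0.512, 0.487]
force: [-0.4, 0.2, -0.3]
finger_gap: 0.997
1.1333 [ 0.4503 -0.2002  0.1718] yaw -0.0461 lin cm [ 8.5754 -0.2344  0.0835] twist 0.0019
[[275.1575 238.4492]
 [275.4201 216.586 ]]
```

View pics/w1.png

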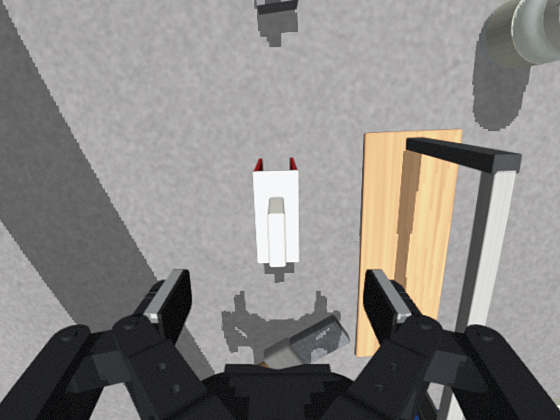

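View pics/s1.png

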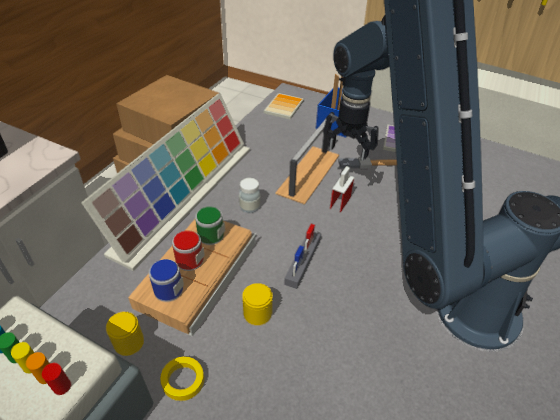

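The wrist view shows the crown corners at (254,171), (298,171), (298,262), (257,263), the fin top around (277,240), and the bar's top face from (485-515,168) to (457-480,325).

```bash
python3 - <<'E'
from h import *
W=load('w1')
crop('w1',235,145,335,285,'c7');crop('w1',395,125,535,335,'c8')
for p in [(254,171),(298,171),(298,262),(257,263)]: print(atz(W,*p,.079))
for p in [(269,213),(285,213),(285,267),(268,267)]: print('fin',atz(W,*p,.125))
for p in [(485,168),(515,168),(457,325),(480,325)]: print('bar',atz(W,*p,.14))
E
```

```text
[ 0.4331 -0.1623  0.079 ]
[ 0.4677 -0.164   0.079 ]
[ 0.4655 -0.2437  0.079 ]
[ 0.4298 -0.2429  0.079 ]
fin [ 0.4449 -0.1826  0.125 ]
fin [ 0.4554 -0.1831  0.125 ]
fin [ 0.4538 -0.2231  0.125 ]
fin [ 0.4418 -0.2225  0.125 ]
bar [ 0.5762 -0.1558  0.14  ]
bar [ 0.5956 -0.1565  0.14  ]
bar [ 0.5755 -0.2691  0.14  ]
bar [ 0.5931 -0.2706  0.14  ]
```

View pics/c7.png

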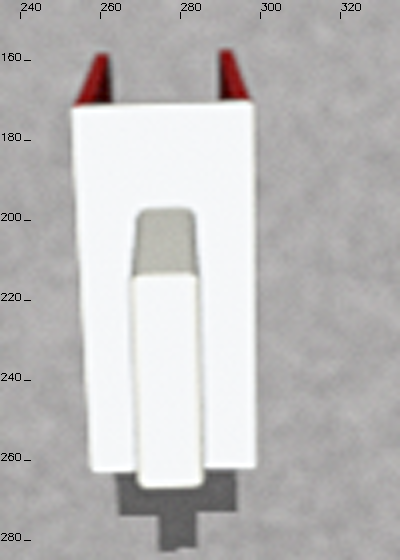

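View pics/c8.png

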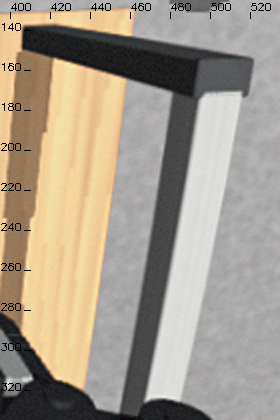

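```bash
python3 - <<'E'
from h import *
W=load('w1')
for p in [(494,171.5),(515.5,170.5),(469,323),(487,322)]: print('bar',atz(W,*p,.14))
plan((.449,-.203,.087),-.043)
E
```

```text
bar [ 0.5823 -0.1582  0.14  ]
bar [ 0.5962 -0.158   0.14  ]
bar [ 0.5843 -0.2681  0.14  ]
bar [ 0.598  -0.2684  0.14  ]
1.1333 [ 0.4503 -0.2002  0.1718] yaw -0.0461 lin cm [ 8.4757 -0.1252  0.2787] twist -0.0031
```

```bash
python3 -m jog '{"linear":[[2,-0.1,0.3],[5,-0.1,0.3],[7.5,-0.1,0.3],[8.5,-0.1,0.3],[8.5,-0.1,0.3],[8.5,-0.1,0.3],[8.5,-0.1,0.3],[8.5,-0.1,0.3],[8.5,-0.1,0.3],[8.5,-0.1,0.3],[8.5,-0.1,0.3],[8.5,-0.1,0.3],[8.5,-0.1,0.3]],"twist":[0,0,0,0,0,0,0,0,0,0,0,0,0],"claw":[1,1,1,1,1,-1,-1,-1,-1,-1,-1,-1,-1]}' 40
python3 - <<'E'
from h import *
snap('wrist','w2');snap('side','s2');crop('s2',270,60,400,220,'c9')
print(manip.sense()['finger_gap'],manip.sense()['force'])
plan((.449,-.203,.3),.016)
E
```

```text
t: 2.22
tcp_pos: [0.4481, -0.2042, 0.087]
tool_rot: [0.512, 0.487, -0.512, 0.488]
force: [-0.1, 1.3, 6.9]
finger_gap: 0.132
0.13086259885568077 [0.4327 0.2834 5.643 ]
2.3167 [ 0.4482 -0.2042  0.087 ] yaw -0.0483 lin cm [-21.3016   0.0995  -0.1122] twist -0.0643
```

View pics/w2.png

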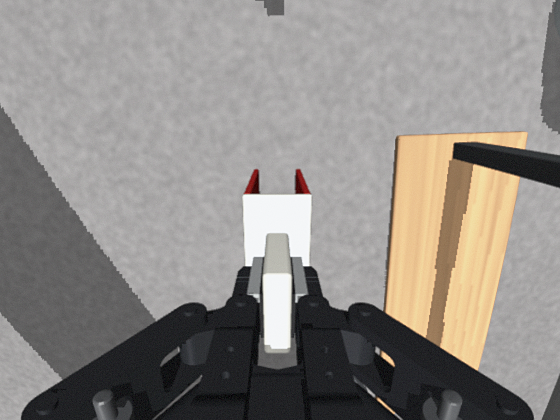

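View pics/c9.png

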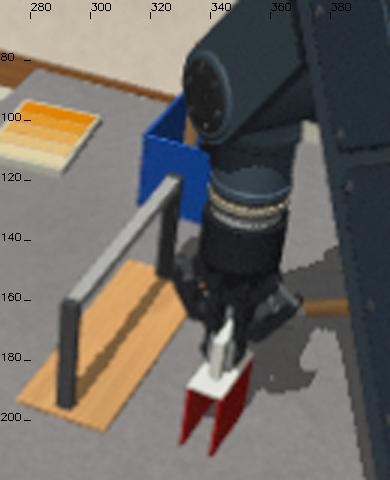

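The fin is held (gap 0.131, about 11 mm). I'll lift it, carry it over the bar, and look before lowering.

```bash
python3 -m jog '{"linear":[[-1,0,0],[-3,0,0],[-6,0,0],[-9,0,0],[-12,0,0],[-15,0,0],[-16.8,0,0],[-17.3,0,0],[-17.3,1.5,0.3],[-17.3,4,1],[-17.3,7,2],[-17.3,10,3],[-17.3,12.5,3.3],[-17.3,13.7,3.5],[-17.3,13.9,3.5],[-17.3,13.9,3.5],[-17.3,13.9,3.5]],"twist":[0,0,0,0,0,0,0,0,-0.01,-0.03,-0.05,-0.064,-0.064,-0.064,-0.064,-0.064,-0.064],"claw":[-1,-1,-1,-1,-1,-1,-1,-1,-1,-1,-1,-1,-1,-1,-1,-1,-1]}' 40
python3 - <<'E'
from h import *
snap('wrist','w3');snap('side','s3');snap('scene','a3');crop('s3',250,40,410,200,'c9');crop('a3',95,100,235,265,'c10')
print(manip.sense()['finger_gap'],manip.sense()['force'])
plan((.5905,-.243,.25),.016)
E
```

```text
t: 3.73
tcp_pos: [0.5834, -0.2447, 0.258]
tool_rot: [0.496, 0.505, -0.496, 0.503]
force: [1.0, -0.6, -1.3]
finger_gap: 0.132
0.13490483862296385 [-0.4013  0.6784 -0.5284]
3.8833 [ 0.5838 -0.2451  0.2592] yaw 0.0157 lin cm [ 0.9202  0.6785 -0.2019] twist -0.0003
```

View pics/w3.png

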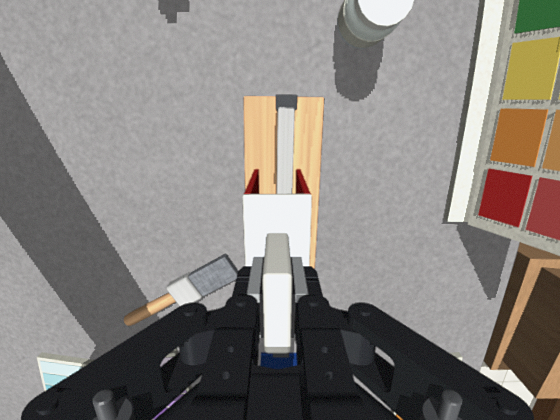

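View pics/c9.png

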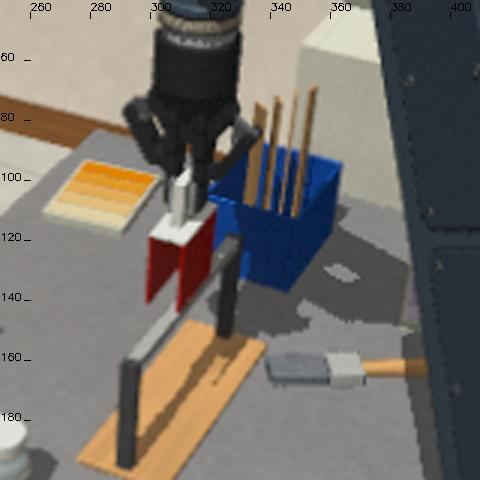

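View pics/c10.png

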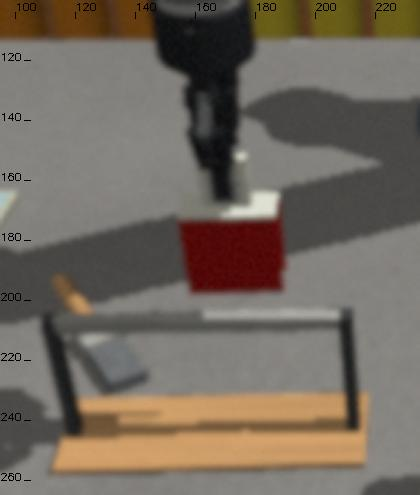

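```bash
python3 - <<'E'
from h import *
crop('w3',230,85,330,285,'c11')
W=load('w3')
for p in [(244,195),(311,195)]: print('crown near edge',atz(W,*p,.251))
for p in [(276,107),(295,107),(275,190),(293,190)]: print('bar',atz(W,*p,.14))
E
```

```text
crown near edge [ 0.5657 -0.204   0.251 ]
crown near edge [ 0.6003 -0.2034  0.251 ]
bar [ 0.5809 -0.158   0.14  ]
bar [ 0.5965 -0.1577  0.14  ]
bar [ 0.5811 -0.2283  0.14  ]
bar [ 0.5971 -0.228   0.14  ]
```

View pics/c11.png

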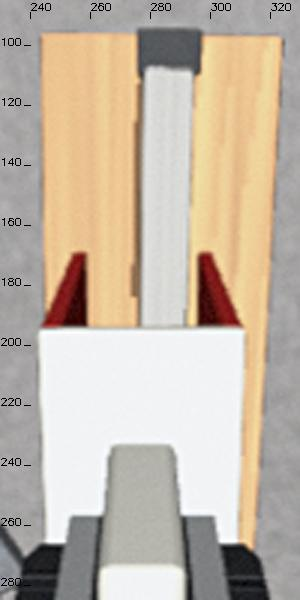

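Bar-top centre is at pixel column ~285 (x≈0.589), while the crown centre is at x≈0.583, so I need to shift +6 mm before lowering.

```bash
python3 -m jog '{"linear":[[0,0.6,0],[0,0.6,0],[0.5,0.6,0],[1.2,0.6,0],[2,0.6,0],[2.5,0.6,0],[2.8,0.6,0],[3,0.6,0],[3,0.6,0]],"twist":[0,0,0,0,0,0,0,0,0],"claw":[-1,-1,-1,-1,-1,-1,-1,-1,-1]}' 40
python3 - <<'E'
from h import *
snap('wrist','w4');snap('side','s4');crop('s4',250,40,410,200,'c9');crop('w4',230,85,330,285,'c11')
W=load('w4'); z=manip.sense()['tcp_pos'][2];print(z)
plan((.590,-.243,.152),.016)
E
```

```text
t: 4.63
tcp_pos: [0.5907, -0.2453, 0.2285]
tool_rot: [0.496, 0.504, -0.496, 0.504]
force: [0.2, -0.4, -0.9]
finger_gap: 0.139
0.22936602973297818
4.7333 [ 0.5911 -0.2455  0.2294] yaw 0.0160 lin cm [ 7.7366 -0.1105 -0.2538] twist -0.0000
```

View pics/c11.png

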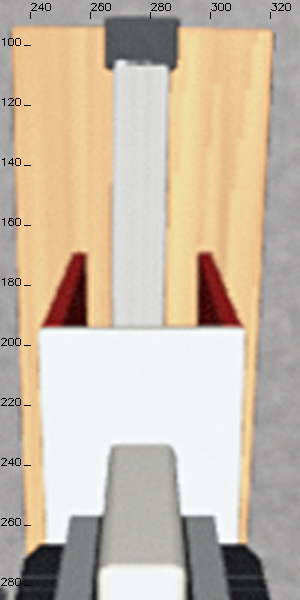

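View pics/c9.png

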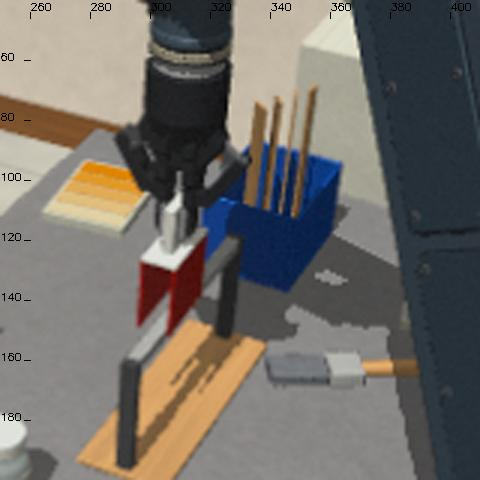

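The bar (columns 267–285) is centred between the boards, so I can lower it.

```bash
python3 -m jog '{"linear":[[0.5,0,0],[1.5,0,0],[2.5,0,0],[3.5,0,0],[4.5,0,0],[5.5,0,0],[6.5,0,0],[7,0,0],[7.4,0,0],[7.6,0,0],[7.6,0,0],[7.6,0,0]],"twist":[0,0,0,0,0,0,0,0,0,0,0,0],"claw":[-1,-1,-1,-1,-1,-1,-1,-1,-1,-1,-1,-1]}' 40
python3 - <<'E'
from h import *
snap('wrist','w5');snap('side','s5');crop('s5',250,60,410,200,'c9')
print(manip.sense()['tcp_pos'],manip.sense()['force'])
E
```

```text
t: 5.73
tcp_pos: [0.5913, -0.2456, 0.1536]
tool_rot: [0.496, 0.504, -0.496, 0.504]
force: [-0.3, -0.6, -0.8]
finger_gap: 0.136
[ 0.5914 -0.2457  0.1539] [ 0.2569 -0.471  -1.3089]
```

View pics/c9.png

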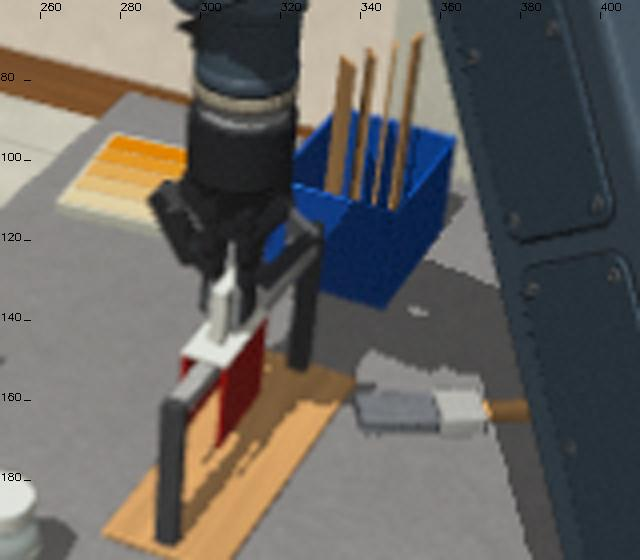

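View pics/w5.png

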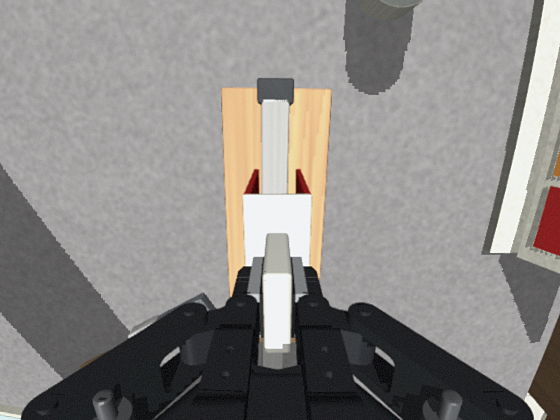

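Boards are on both sides and the crown is about 1–2 mm above the bar. I'll lower slightly to feel contact.

```bash
python3 -m jog '{"linear":[[0.1,0,0],[0.2,0,0],[0.3,0,0],[0.3,0,0]],"twist":[0,0,0,0],"claw":[-1,-1,-1,-1]}' 40
```

```text
t: 6.17
tcp_pos: [0.5914, -0.2457, 0.152]
tool_rot: [0.496, 0.503, -0.496, 0.505]
force: [-1.3, 0.4, 5.9]
finger_gap: 0.137
```

Contact at z=0.152, as predicted (5.9 N). Releasing and rising.

```bash
python3 -m jog '{"linear":[[-0.1,0,0],[-0.1,0,0],[-0.1,0,0],[-0.1,0,0],[-0.1,0,0],[-0.1,0,0],[-1,0,0],[-3,0,0],[-6,0,0],[-9,0,0],[-10,0,0],[-10,0,0],[-10,0,0],[-10,0,0]],"twist":[0,0,0,0,0,0,0,0,0,0,0,0,0,0],"claw":[-0.5,0,0.4,0.6,0.6,0.6,0.6,0.6,0.6,0.6,1,1,1,1]}' 40
python3 - <<'E'
from h import *
snap('wrist','w6');snap('side','s6');snap('scene','a6');crop('s6',250,60,410,200,'c9');crop('a6',95,100,235,265,'c10')
plan((.455,.02,.18),.079)
E
```

```text
t: 7.33
tcp_pos: [0.5899, -0.2448, 0.2487]
tool_rot: [0.496, 0.505, -0.496, 0.503]
force: [1.3, 0.2, 0.6]
finger_gap: 1.001
7.4833 [ 0.5901 -0.2449  0.2483] yaw 0.0159 lin cm [  6.9291 -13.0609 -26.6889] twist -0.0631
```

View pics/c9.png

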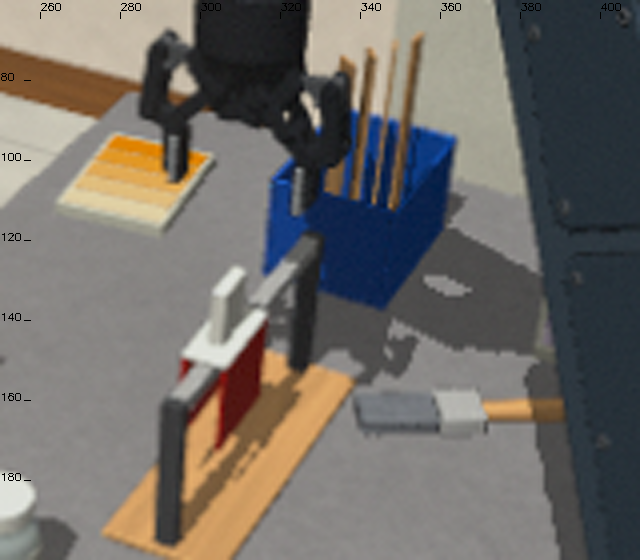

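View pics/c10.png

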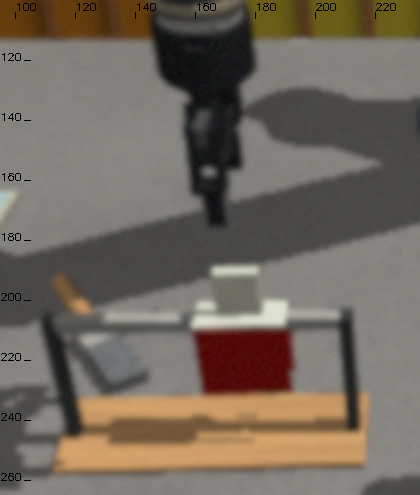

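View pics/w6.png

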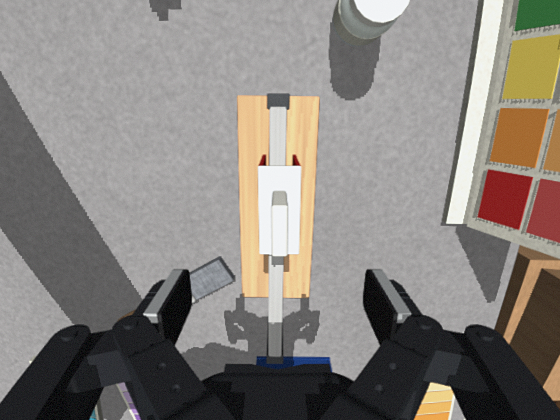

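The sample hangs level on the bar, clear of the fingers. Next is the rack.

```bash
python3 -m jog '{"linear":[[0,-0.5,-1],[0,-1.5,-3],[0,-3.3,-6.5],[0,-5,-10],[0,-7,-14],[1.5,-9,-18],[3,-11,-22],[5,-12.5,-25],[6.5,-13,-26.5],[7,-13.1,-26.7],[7,-13.1,-26.7],[7,-13.1,-26.7]],"twist":[0,0,0,-0.02,-0.04,-0.063,-0.063,-0.063,-0.063,-0.063,-0.063,-0.063],"claw":[1,1,1,1,1,1,1,1,1,1,1,1]}' 40
python3 - <<'E'
from h import *
snap('wrist','w7');snap('scene','a7')
plan((.455,.02,.18),.079)
E
```

```text
t: 8.48
tcp_pos: [0.4562, 0.0194, 0.1804]
tool_rot: [0.48, 0.519, -0.48, 0.52]
force: [0.4, -0.0, -0.6]
finger_gap: 0.997
8.5833 [0.4574 0.0184 0.181 ] yaw 0.0781 lin cm [ 0.1023 -0.2296 -0.1784] twist -0.0009
```

View pics/w7.png

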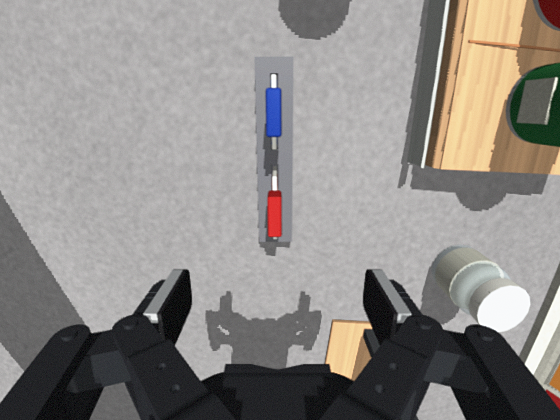

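```bash
python3 - <<'E'
from h import *
crop('w7',235,45,315,260,'c12');crop('w7',390,0,560,200,'c13')
E
```

```text
(no output)
```

View pics/c12.png

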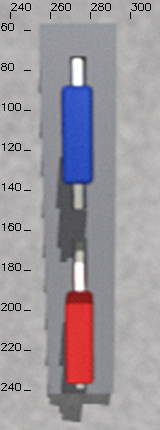

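View pics/c13.png

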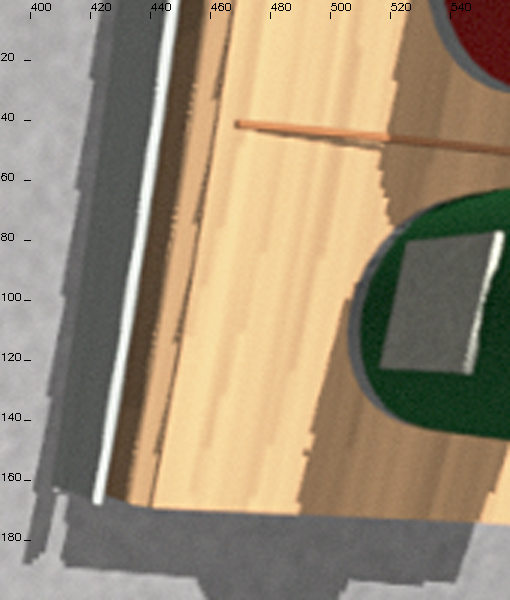

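```bash
python3 - <<'E'
from h import *
W=load('w7')
for p in [(267.5,197),(281,197),(281.5,236.5),(268,236.5)]: print('red',atz(W,*p,.086))
for p in [(266,88),(281,88),(281,136),(266,136)]: print('blue',atz(W,*p,.086))
for a,b,z,n in [((447,3),(422.3,166),.042,'lip'),((460,3),(433,166),.045,'edge'),((460,3),(433,166),.025,'edge lo'),((466,3),(440,166),.045,'deck')]:
    P=atz(W,*a,z);Q=atz(W,*b,z);print(n,P,Q,'yaw',np.arctan2(-(P-Q)[0],(P-Q)[1]))
plan((.4555,.0205,.056),.079)
E
```

```text
red [0.4474 0.0349 0.086 ]
red [0.4584 0.0358 0.086 ]
red [0.4617 0.0012 0.086 ]
red [0.4502 0.0002 0.086 ]
blue [0.4404 0.1178 0.086 ]
blue [0.4514 0.1187 0.086 ]
blue [0.4543 0.0842 0.086 ]
blue [0.4428 0.0832 0.086 ]
lip [0.5842 0.2027 0.042 ] [0.5911 0.0652 0.042 ] yaw 0.05027141516407511
edge [0.5939 0.2031 0.045 ] [0.5999 0.0664 0.045 ] yaw 0.044116927167007415
edge lo [0.6043 0.2105 0.025 ] [0.6107 0.064  0.025 ] yaw 0.044116927167007096
deck [0.5991 0.2038 0.045 ] [0.6067 0.0671 0.045 ] yaw 0.055852535124387016
8.5833 [0.4574 0.0184 0.181 ] yaw 0.0781 lin cm [12.5023 -0.2088 -0.2366] twist -0.0009
```

```bash
python3 -m jog '{"linear":[[2,-0.3,0],[5,-0.3,0],[8,-0.3,0],[10.5,-0.3,0],[12,-0.3,0],[12.5,-0.3,0],[12.5,-0.3,0],[12.5,-0.3,0],[12.5,-0.3,0]],"twist":[0,0,0,0,0,0,0,0,0],"claw":[1,1,1,1,1,1,1,1,1]}' 40
python3 - <<'E'
from h import *
snap('wrist','w8');snap('side','s8');crop('s8',240,150,360,300,'c14')
plan((.4545,.018,.056),.083)
E
```

```text
t: 9.33
tcp_pos: [0.454, 0.0186, 0.0564]
tool_rot: [0.481, 0.518, -0.479, 0.52]
force: [-0.0, 0.1, -0.5]
finger_gap: 1.001
9.4333 [0.4538 0.0189 0.0565] yaw 0.0789 lin cm [0.0456 0.0666 0.0936] twist -0.0041
```

View pics/w8.png

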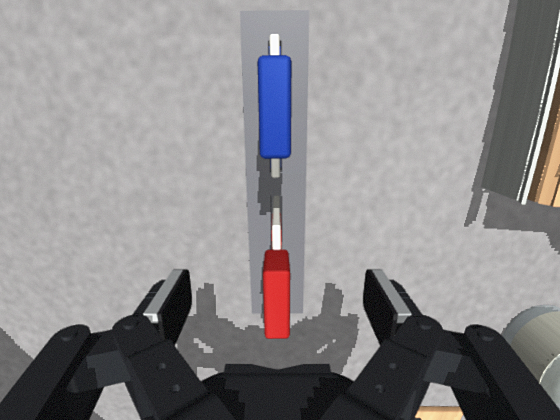

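View pics/c14.png

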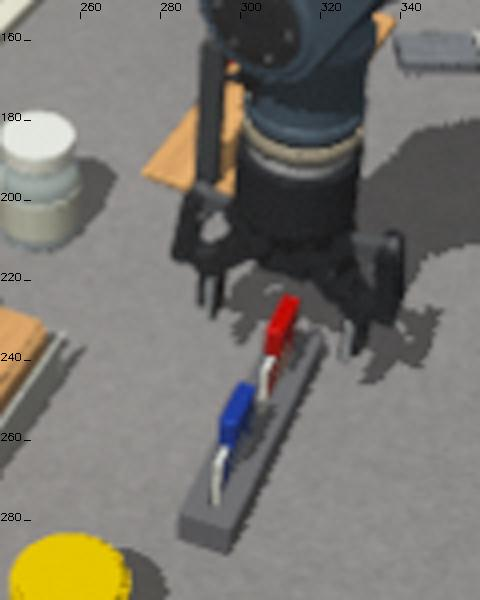

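The red block is centred between the pads at column 277. Closing.

```bash
python3 -m jog '{"linear":[[0,0,0],[0,0,0],[0,0,0],[0,0,0],[0,0,0],[0,0,0],[0,0,0],[0,0,0],[0,0,0]],"twist":[0,0,0,0,0,0,0,0,0],"claw":[-1,-1,-1,-1,-1,-1,-1,-1,-1]}' 60
python3 -m jog '{"linear":[[-0.5,0,0],[-1.5,0,0],[-3,0,0],[-5,0,0],[-7,0,0],[-8.5,0,0],[-9,0,0],[-9,0,0],[-9,0,0]],"twist":[0,0,0,0,0,0,0,0,0],"claw":[-1,-1,-1,-1,-1,-1,-1,-1,-1]}' 60
python3 - <<'E'
from h import *
snap('wrist','w9');snap('side','s9');snap('scene','a9');crop('s9',220,130,360,300,'c14');crop('a9',230,145,330,245,'c15')
print(manip.sense()['force'])
plan((.5905,.225,.146),.051)
E
```

```text
t: 10.18
tcp_pos: [0.4529, 0.0192, 0.0554]
tool_rot: [0.48, 0.519, -0.48, 0.519]
force: [0.8, 0.5, 3.4]
finger_gap: 0.129
t: 10.93
tcp_pos: [0.4524, 0.0192, 0.1451]
tool_rot: [0.48, 0.519, -0.48, 0.519]
force: [-0.0, -0.6, -0.7]
finger_gap: 0.132
[-0.3461  0.6158 -0.3743]
11.0833 [0.4519 0.0193 0.1443] yaw 0.0789 lin cm [ -0.191   15.4346 -19.4126] twist 0.0279
```

View pics/w9.png

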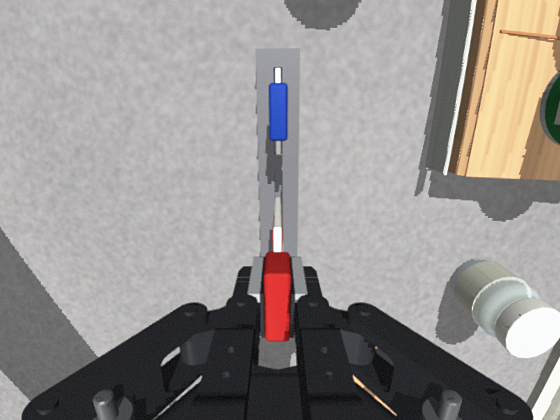

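View pics/c14.png

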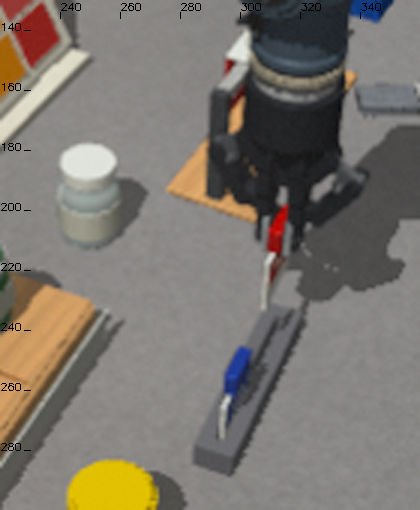

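View pics/c15.png

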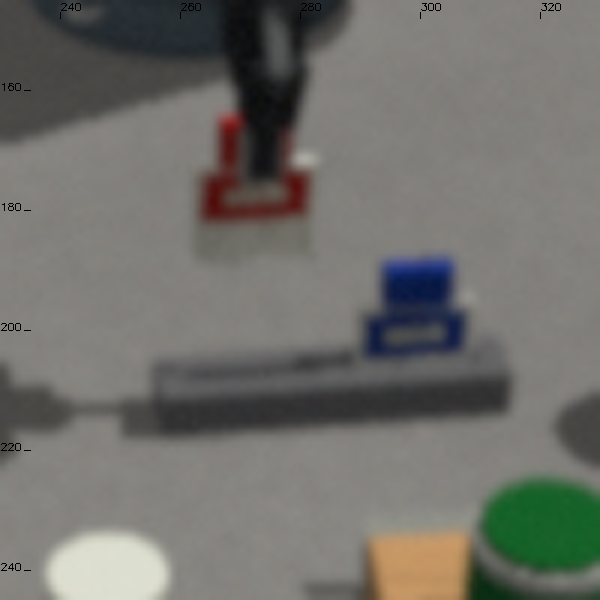

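The red holder is out and upright, and blue is still in its slot. Moving to hover above the channel in front of the red tin, holder bottom clear of the tins.

```bash
python3 -m jog '{"linear":[[-1,0.5,0],[-2.5,2,-1],[-4,4,-3],[-4,6.5,-6],[-4,9,-9],[-4,11.5,-12.5],[-4,13.5,-16],[-4,15,-18.5],[-4,15.8,-19.6],[-4,15.8,-19.6],[-4,15.8,-19.6],[-4,15.8,-19.6]],"twist":[0,0,0,0,0.01,0.02,0.028,0.028,0.028,0.028,0.028,0.028],"claw":[-1,-1,-1,-1,-1,-1,-1,-1,-1,-1,-1,-1]}' 60
python3 - <<'E'
from h import *
snap('wrist','w10');snap('side','s10');snap('scene','a10');crop('w10',220,60,340,240,'c16')
plan((.594,.227,.11),.051)
E
```

```text
t: 12.08
tcp_pos: [0.5936, 0.2262, 0.184]
tool_rot: [0.486, 0.513, -0.488, 0.512]
force: [-0.0, -0.7, -0.8]
finger_gap: 0.131
12.2333 [0.5942 0.2257 0.185 ] yaw 0.0495 lin cm [ 7.5005  0.0015 -0.1285] twist -0.0015
```

View pics/w10.png

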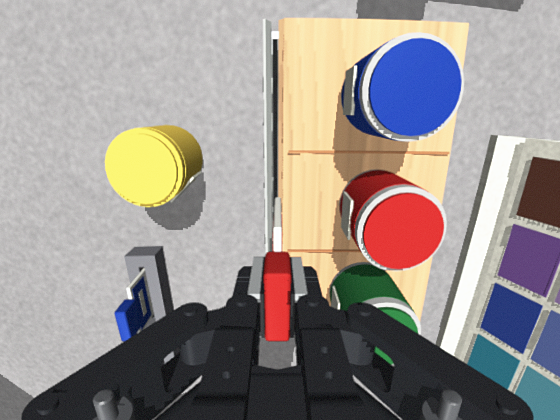

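View pics/c16.png

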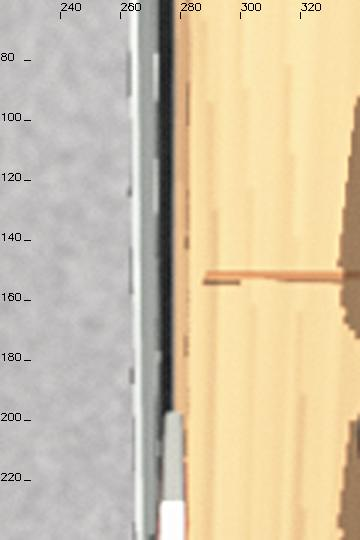

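View pics/s10.png

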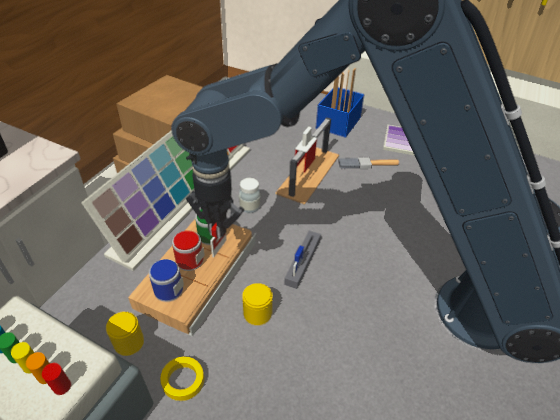

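```bash
python3 - <<'E'
from h import *
W=load('w10'); print(-W['R'].T@W['t'])
im=W['pixels']
for r in (90,130,170,185):
    print(r,[tuple(int(v) for v in im[r,c]) for c in range(258,288)])
for r in (90,170):
    for c,z in [(261.5,.042),(265.5,.042),(272,.03),(272,.018),(277.5,.03),(277.5,.018),(277.5,.045),(282,.045)]:
        print(r,c,z,atz(W,c,r,z))
# plate: near upper corner & lower edge
zt=.185-.0495
for c in (273,281.5): print('plate low',atz(W,c,197,zt))
for c in (273,281): print('plate up',atz(W,c,227,zt+.056))
E
```

```text
[0.5899 0.3071 0.3275]
90 [(193, 192, 190), (188, 185, 186), (192, 190, 188), (189, 187, 187), (161, 159, 160), (165, 170, 163), (240, 242, 237), (235, 238, 232), (179, 183, 178), (156, 159, 155), (159, 163, 158), (164, 165, 161), (160, 164, 158), (188, 192, 187), (165, 167, 163), (59, 61, 59), (38, 39, 38), (42, 41, 41), (39, 39, 40), (97, 99, 94), (176, 154, 131), (215, 174, 134), (221, 175, 128), (219, 173, 128), (177, 138, 104), (231, 188, 139), (251, 225, 166), (248, 221, 164), (247, 220, 162), (246, 216, 161)]
130 [(186, 185, 184), (189, 190, 189), (192, 190, 189), (195, 193, 194), (193, 190, 191), (206, 205, 202), (233, 235, 232), (242, 245, 242), (211, 216, 209), (158, 159, 155), (158, 164, 157), (165, 167, 163), (165, 170, 164), (180, 183, 178), (151, 156, 153), (67, 67, 67), (42, 43, 41), (40, 41, 42), (45, 50, 51), (111, 109, 107), (197, 167, 137), (236, 192, 145), (229, 186, 136), (219, 172, 128), (196, 152, 113), (241, 205, 151), (253, 231, 176), (250, 224, 169), (250, 223, 168), (249, 222, 166)]
170 [(193, 192, 191), (192, 190, 189), (188, 185, 186), (185, 182, 184), (1
[... 960 characters left out ...]
 0.042 ]
90 265.5 0.042 [0.5779 0.3269 0.042 ]
90 272 0.03 [0.5834 0.328  0.03  ]
90 272 0.018 [0.5832 0.3289 0.018 ]
90 277.5 0.03 [0.5885 0.3283 0.03  ]
90 277.5 0.018 [0.5884 0.3291 0.018 ]
90 277.5 0.045 [0.5886 0.3272 0.045 ]
90 282 0.045 [0.5925 0.3274 0.045 ]
170 261.5 0.042 [0.577  0.2552 0.042 ]
170 265.5 0.042 [0.5808 0.2553 0.042 ]
170 272 0.03 [0.5869 0.2535 0.03  ]
170 272 0.018 [0.5867 0.2513 0.018 ]
170 277.5 0.03 [0.5923 0.2538 0.03  ]
170 277.5 0.018 [0.5924 0.2516 0.018 ]
170 277.5 0.045 [0.5922 0.2565 0.045 ]
170 282 0.045 [0.5964 0.2567 0.045 ]
plate low [0.5894 0.2547 0.1355]
plate low [0.595  0.2549 0.1355]
plate up [0.5902 0.255  0.1915]
plate up [0.5941 0.2552 0.1915]
```

In the wrist view the slot's dark strip is at columns 272.5–277.3 (centre x≈0.5896 at y=0.255), and the plate centre is at x≈0.592. I'll shift −2.5 mm in x, descend to just above the mouth, and look again.

```bash
python3 -m jog '{"linear":[[1,-0.25,-0.1],[3,-0.25,-0.1],[5,-0.25,-0.1],[6.5,-0.25,-0.1],[7.5,-0.25,-0.1],[8,-0.25,-0.1],[8,-0.25,-0.1],[8,-0.25,-0.1],[8,-0.25,-0.1]],"twist":[0,0,0,0,0,0,0,0,0],"claw":[-1,-1,-1,-1,-1,-1,-1,-1,-1]}' 60
python3 - <<'E'
from h import *
snap('wrist','w11');snap('side','s11');snap('scene','a11');crop('w11',220,100,340,300,'c16');crop('s11',150,180,270,300,'c17')
print(manip.sense()['force'])
plan((.5915,.227,.11),.051)
W=load('w11');im=W['pixels']
for r in (130,170,200,230): print(r,[int(im[r,c].mean()) for c in range(250,300)])
E
```

```text
t: 12.98
tcp_pos: [0.5931, 0.228, 0.1063]
tool_rot: [0.488, 0.512, -0.486, 0.513]
force: [0.1, -1.0, -1.0]
finger_gap: 0.132
[-0.3492  0.1554 -1.0859]
13.1333 [0.5929 0.2281 0.1063] yaw 0.0510 lin cm [-0.3667 -0.1424  0.1005] twist 0.0000
130 [181, 185, 184, 187, 186, 188, 185, 154, 145, 217, 242, 223, 167, 151, 150, 157, 154, 155, 142, 155, 139, 66, 34, 45, 45, 38, 49, 134, 171, 177, 179, 174, 166, 160, 156, 193, 210, 206, 204, 203, 201, 202, 198, 195, 193, 194, 200, 202, 204, 210]
170 [175, 177, 180, 182, 184, 181, 182, 172, 141, 171, 232, 235, 194, 151, 148, 153, 157, 156, 152, 138, 113, 78, 44, 44, 41, 29, 38, 131, 173, 174, 178, 181, 176, 170, 169, 196, 213, 208, 207, 208, 170, 118, 114, 113, 126, 126, 127, 130, 143, 144]
200 [173, 176, 176, 174, 174, 175, 176, 182, 179, 160, 207, 240, 215, 163, 150, 150, 156, 155, 151, 151, 188, 160, 52, 37, 89, 160, 191, 194, 195, 182, 159, 162, 149, 115, 174, 206, 210, 206, 208, 204, 205, 199, 196, 192, 193, 188, 192, 200, 208, 211]
230 [182, 185, 189, 187, 185, 182, 182, 181, 178, 179, 204, 229, 233, 192, 149, 147, 153, 155, 155, 139, 119, 85, 52, 193, 254, 253, 251, 251, 250, 252, 251, 189, 137, 139, 182, 211, 208, 205, 204, 204, 200, 198, 193, 190, 191, 192, 196, 207, 211, 210]
```

View pics/w11.png

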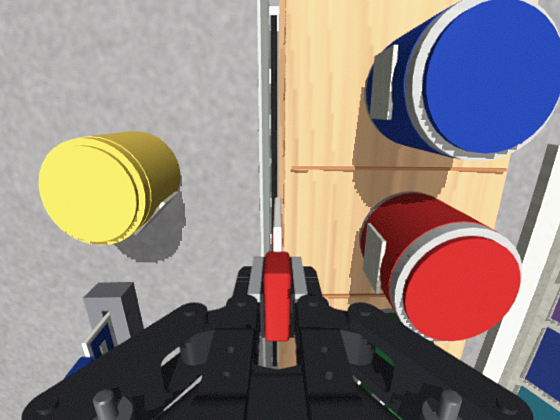

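View pics/c16.png

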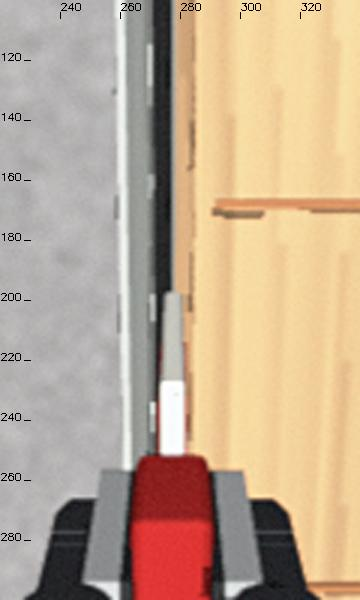

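View pics/c17.png

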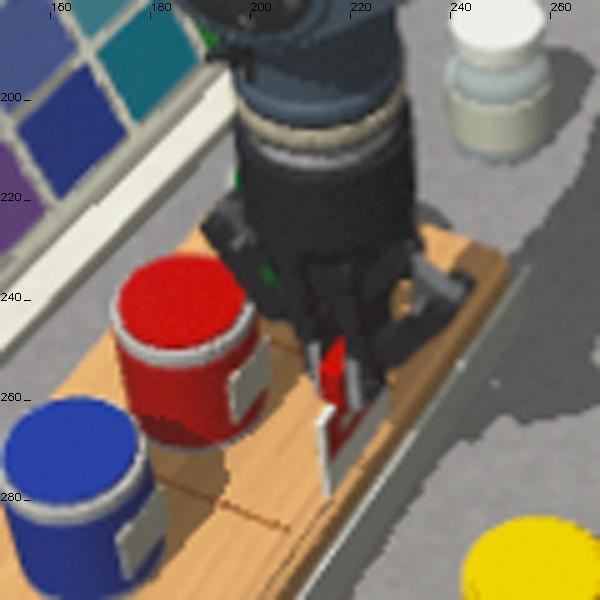

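```bash
python3 - <<'E'
from h import *
W=load('w11');im=W['pixels']
z=.1063-.0495
for r in (110,150,170):
    for c in (271,276.8): print(r,atz(W,c,r,.028))
    print('mouth',r,atz(W,262 if r==170 else 261,r,.042),atz(W,284.7,r,.045))
for c in (273.8,280.6): print('plate low',atz(W,c,197.5,z))
for c in (273,281.2): print('plate up',atz(W,c,227.5,z+.056))
print([int(im[197,c].mean()) for c in range(264,292)]);print([int(im[225,c].mean()) for c in range(264,292)])
E
```

```text
110 [0.5849 0.3114 0.028 ]
110 [0.5889 0.3116 0.028 ]
mouth 110 [0.5785 0.3109 0.042 ] [0.594  0.3116 0.045 ]
150 [0.5861 0.2837 0.028 ]
150 [0.5903 0.2839 0.028 ]
mouth 150 [0.5795 0.2849 0.042 ] [0.5955 0.2861 0.045 ]
170 [0.5868 0.269  0.028 ]
170 [0.5911 0.2693 0.028 ]
mouth 170 [0.5807 0.2712 0.042 ] [0.5963 0.2726 0.045 ]
plate low [0.5897 0.256  0.0568]
plate low [0.5942 0.2562 0.0568]
plate up [0.5897 0.2562 0.1128]
plate up [0.5937 0.2564 0.1128]
[145, 149, 156, 153, 154, 135, 125, 99, 39, 42, 42, 92, 131, 166, 183, 181, 180, 181, 179, 146, 173, 211, 209, 206, 206, 204, 203, 201]
[151, 148, 152, 155, 155, 135, 121, 93, 42, 109, 163, 187, 190, 194, 194, 191, 178, 137, 140, 146, 182, 210, 209, 204, 205, 206, 203, 198]
```

The plate is centred at x≈0.592 and the slot at ≈0.5897, so 2.3 mm more. Correcting that, then entering the mouth slowly.

```bash
python3 -m jog '{"linear":[[0,-0.25,0],[0,-0.25,0],[0,-0.25,0],[0.4,-0.25,0],[0.8,-0.25,0],[1.2,-0.25,0],[1.2,-0.25,0],[1.2,-0.25,0],[1.2,-0.25,0]],"twist":[0,0,0,0,0,0,0,0,0],"claw":[-1,-1,-1,-1,-1,-1,-1,-1,-1]}' 60
python3 - <<'E'
from h import *
snap('wrist','w12');crop('w12',220,100,340,300,'c16')
s=manip.sense();print(s['force'],s['tcp_pos'])
W=load('w12');im=W['pixels']
for r in (150,180,197,200,225,230): print(r,[int(im[r,c].mean()) for c in range(256,292)])
E
```

```text
t: 13.88
tcp_pos: [0.5897, 0.2278, 0.0931]
tool_rot: [0.487, 0.513, -0.487, 0.513]
force: [0.3, 0.1, -0.8]
finger_gap: 0.133
[ 0.5112 -0.5146 -0.6446] [0.5898 0.2278 0.0933]
150 [181, 179, 176, 180, 178, 178, 177, 195, 230, 240, 212, 153, 147, 151, 156, 155, 149, 157, 160, 120, 45, 39, 38, 44, 34, 46, 128, 134, 146, 177, 181, 178, 177, 140, 119, 189]
180 [180, 179, 173, 176, 171, 170, 173, 198, 229, 239, 218, 164, 147, 154, 152, 155, 155, 172, 176, 117, 48, 41, 46, 40, 42, 63, 115, 133, 155, 180, 180, 178, 177, 172, 180, 204]
197 [179, 178, 180, 176, 181, 181, 180, 158, 209, 239, 228, 178, 149, 149, 158, 156, 155, 145, 144, 137, 130, 148, 148, 134, 80, 47, 98, 140, 166, 180, 180, 180, 157, 119, 182, 215]
200 [183, 184, 185, 186, 183, 180, 180, 161, 208, 241, 226, 177, 148, 151, 156, 153, 155, 145, 135, 169, 190, 194, 196, 191, 137, 61, 91, 136, 167, 180, 181, 180, 148, 107, 181, 212]
225 [188, 187, 178, 178, 173, 169, 172, 175, 193, 230, 234, 193, 148, 148, 155, 151, 123, 117, 160, 189, 189, 191, 192, 188, 179, 136, 102, 151, 179, 180, 178, 178, 172, 167, 196, 211]
230 [180, 173, 176, 176, 171, 175, 176, 181, 200, 230, 233, 191, 149, 147, 154, 151, 119, 195, 250, 253, 251, 250, 251, 252, 252, 188, 92, 146, 177, 179, 179, 176, 175, 172, 195, 211]
```

View pics/c16.png

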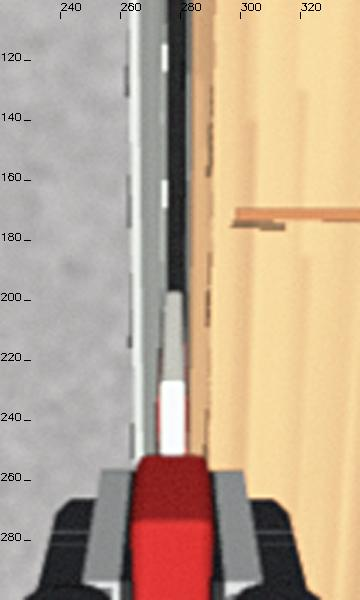

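The plate (274.5–280) now sits over the slot (275.5–282), about 0.7 mm left. A small correction, then continue down into the slot.

```bash
python3 -m jog '{"linear":[[0.2,0.07,0],[0.5,0.07,0],[0.8,0.07,0],[1.1,0.07,0],[1.4,0.07,0],[1.7,0.07,0],[2,0.07,0],[2,0.07,0],[2,0.07,0]],"twist":[0,0,0,0,0,0,0,0,0],"claw":[-1,-1,-1,-1,-1,-1,-1,-1,-1]}' 60
python3 - <<'E'
from h import *
snap('wrist','w13');crop('w13',220,100,340,300,'c16');snap('side','s13');crop('s13',150,180,270,300,'c17')
s=manip.sense();print(s['force'],s['tcp_pos'])
E
```

```text
t: 14.68
tcp_pos: [0.5903, 0.2278, 0.073]
tool_rot: [0.487, 0.513, -0.487, 0.512]
force: [-0.9, -0.4, -0.4]
finger_gap: 0.131
[-0.1502 -0.6143 -0.3633] [0.5906 0.2279 0.0734]
```

View pics/c16.png

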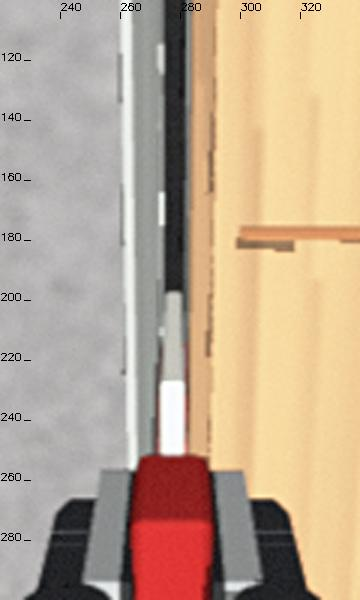

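View pics/c17.png

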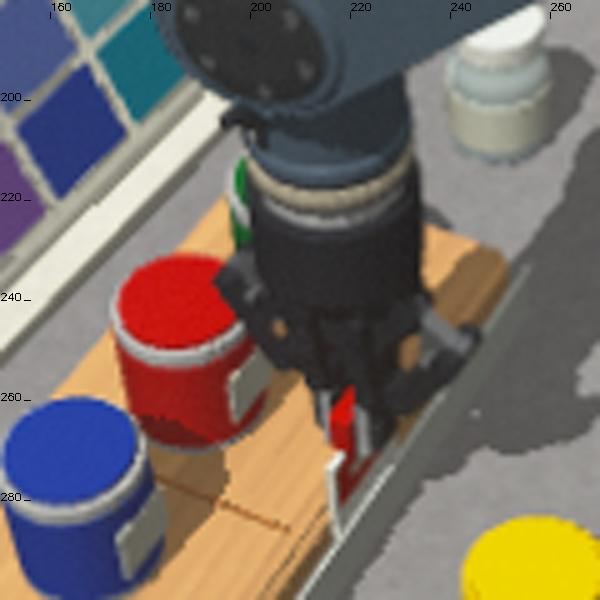

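```bash
python3 -m jog '{"linear":[[0.2,0,0],[0.4,0,0],[0.6,0,0],[0.8,0,0],[0.8,0,0],[0.8,0,0]],"twist":[0,0,0,0,0,0],"claw":[-1,-1,-1,-1,-1,-1]}' 60
python3 -m jog '{"linear":[[0.1,0,0],[0.2,0,0],[0.3,0,0],[0.4,0,0],[0.4,0,0],[0.4,0,0]],"twist":[0,0,0,0,0,0],"claw":[-1,-1,-1,-1,-1,-1]}' 60
python3 - <<'E'
from h import *
snap('wrist','w14');snap('side','s14');crop('s14',150,180,270,300,'c17');snap('scene','a14');crop('a14',270,150,430,270,'c18')
s=manip.sense();print(s['force'],s['tcp_pos'])
E
```

```text
t: 15.28
tcp_pos: [0.5906, 0.2279, 0.0657]
tool_rot: [0.487, 0.513, -0.487, 0.513]
force: [-1.0, 0.8, 3.4]
finger_gap: 0.13
t: 15.78
tcp_pos: [0.5906, 0.2279, 0.0619]
tool_rot: [0.487, 0.512, -0.487, 0.513]
force: [-1.0, -1.0, 6.5]
finger_gap: 0.13
[-1.921  -0.6014  6.6841] [0.5906 0.2279 0.062 ]
```

View pics/c17.png

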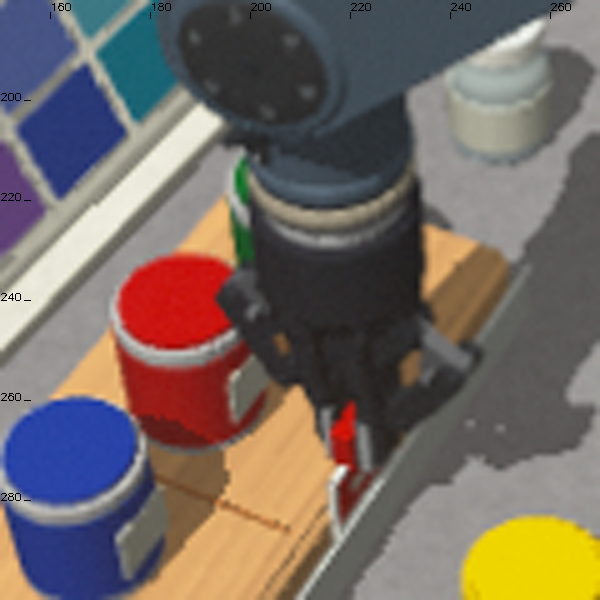

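View pics/c18.png

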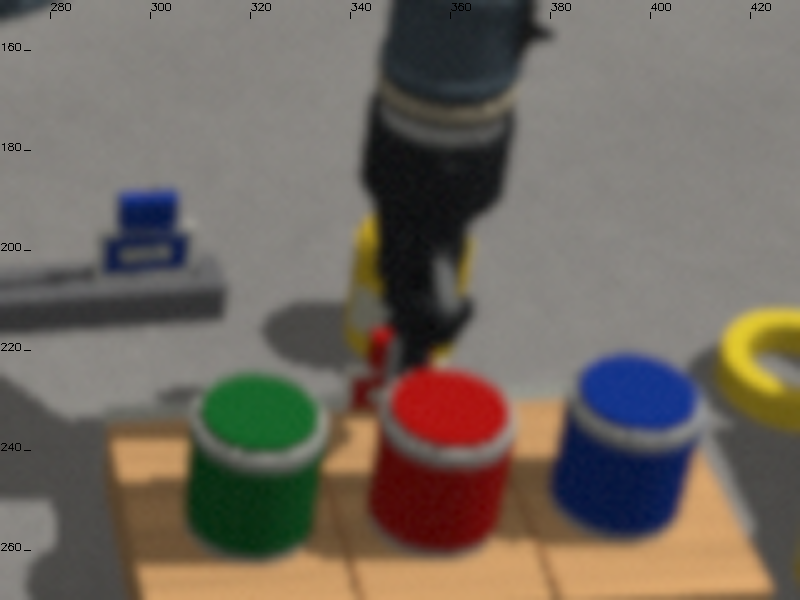

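View pics/w14.png

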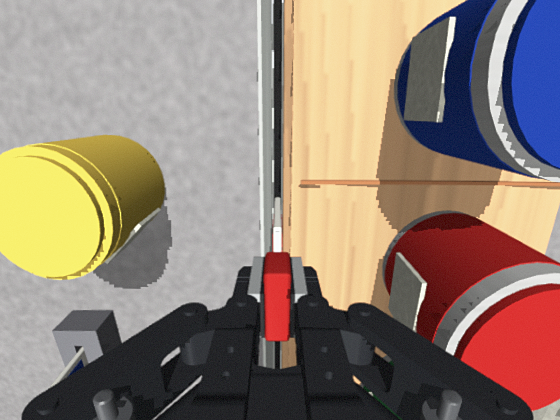

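The holder is pressed about halfway (6.7 N at TCP z 0.062). Checking its y position and then pressing home.

```bash
python3 -m jog '{"linear":[[0.1,0,0],[0.2,0,0],[0.3,0,0],[0.4,0,0],[0.4,0,0],[0.4,0,0],[0.4,0,0]],"twist":[0,0,0,0,0,0,0],"claw":[-1,-1,-1,-1,-1,-1,-1]}' 60
python3 - <<'E'
from h import *
A=load('a14')
yaw=.051; ex=np.array([np.cos(yaw),np.sin(yaw),0]);ey=np.array([-np.sin(yaw),np.cos(yaw),0])
for n,u,v,z in [('plate left top',340.3,226,.068),('block left top',344.2,216,.092)]:
    P=atz(A,u,v,z);print(n,P,'shelf y',P@ey,'x',P@ex)
for u,v in [(360,231.5)]:
    P=atz(A,u,v,.121);print('tin',P,P@ey,P@ex)
for c in [(.687,.2314,0)]: print('tin est',np.array(c)@ey, np.array([.5906,.2279,0])@ey)
s=manip.sense();print(s['force'],s['tcp_pos'],s['qd'])
E
```

```text
t: 16.52
tcp_pos: [0.5908, 0.2279, 0.0594]
tool_rot: [0.487, 0.512, -0.487, 0.513]
force: [-2.4, -1.2, 13.6]
finger_gap: 0.135
plate left top [0.6011 0.2022 0.068 ] shelf y 0.17129866284428796 x 0.6106725748474846
block left top [0.5874 0.2127 0.092 ] shelf y 0.18247461673969226 x 0.5975046390178723
tin [0.6884 0.2318 0.121 ] 0.19640798807632417 0.6992834408584823
tin est 0.19607731608651074 0.19749613586775758
[-2.4478 -1.184  13.6049] [0.5908 0.2279 0.0594] [ 0.0005  0.      0.0002  0.0002 -0.0015 -0.0009]
```

Force is 13.6 N at TCP z=0.0594, which is at the hard stop (10 N needed). The shelf-y offset from the tin is about 1–5 mm. Final look at everything.

```bash
python3 -m jog '{"linear":[[0,0,0],[0,0,0],[0,0,0],[0,0,0]],"twist":[0,0,0,0],"claw":[-1,-1,-1,-1]}' 60
python3 - <<'E'
from h import *
snap('wrist','w15');snap('side','s15');snap('scene','a15')
for f in ('s','a'):
    pass
crop('w15',220,100,340,300,'c16')
s=manip.sense();print(s['t'],s['force'],s['tcp_pos'],s['finger_gap'])
E
```

```text
t: 16.85
tcp_pos: [0.5908, 0.2279, 0.0594]
tool_rot: [0.487, 0.512, -0.487, 0.513]
force: [-2.4, -0.9, 13.9]
finger_gap: 0.133
17.0 [-3.0684 -0.1777 14.354 ] [0.5908 0.2279 0.0594] 0.12683421930449945
```

View pics/s15.png

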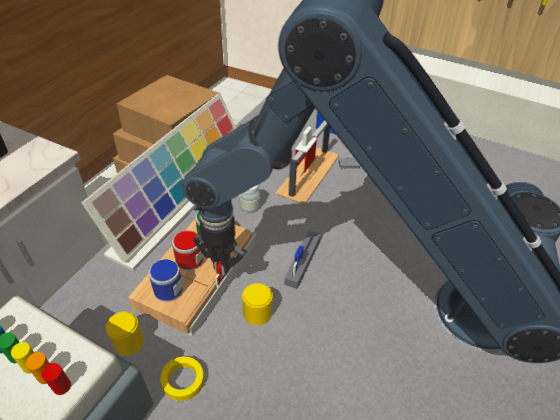

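View pics/a15.png

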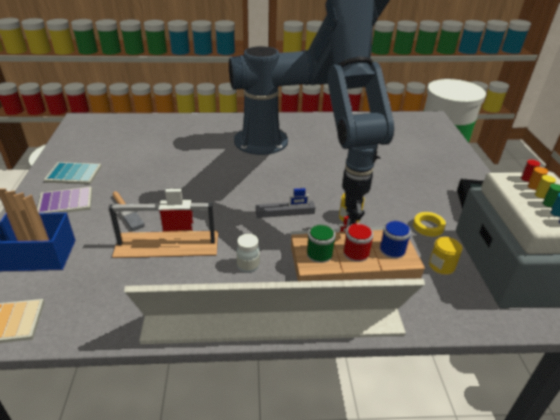

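View pics/c16.png

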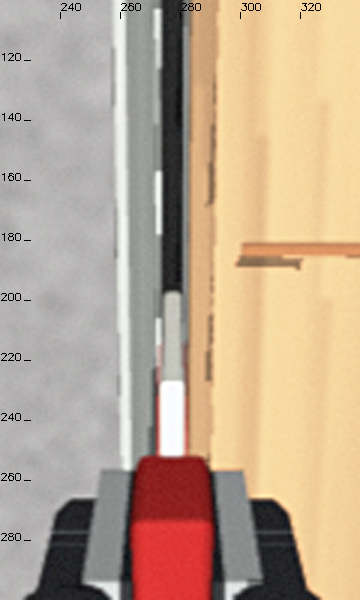

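The sample hangs on the bar at (176,210). The tins, blue holder, tape, brush and jar look unmoved, and the red holder stands upright in the slot with a steady 14 N. Handing in.

```bash
python3 -c "
from station import manip
print(manip.sign_off()); s=manip.sense(); print(s['t'],s['force'],s['tcp_pos'])"
```

```text
the job is handed in; nothing more can be done
None
the job is handed in; nothing more can be done
```

The job is handed in, at 17.0 s of the 51 s allowed. The red sample hangs on the bar, and the gripper holds the red holder pressed home in the channel in front of the red tin. No verdict was reported.

- **Sample:** I gripped it by its fin and lowered it with a board on each side of the bar. It touched at the predicted height (5.9 N) before I let go. The final pictures still show it hanging level.
- **Red holder:** I took it out of the rack and it entered the channel without resistance. At the end the force was a steady 14 N at TCP z 0.0594 (10 N is needed at the hard stop), so the strip is at its stop. The holder stands upright and centred in the slot.
- **Position in front of the red tin:** my estimates put the holder 1 to 5 mm from the tin's centre along the shelf, against the 22 mm allowed. The spread is because the different picture measurements disagreed by a few millimetres.
- **Everything else:** tins, blue holder, tape, brush and jar look unmoved in the last scene and side pictures; I compared these by eye only.
- **Disagreement:** the channel's dark slot appeared about 4 to 5 mm wide in the wrist pictures instead of the stated 7. I centred the holder on it, and the resistance-free entry supports that.

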